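# Open the tool-crib padlock and hold it up

## Robot

A 7-joint arm with a two-finger parallel gripper is mounted at the origin on the work surface. World frame = base frame: x ahead of the robot, y to its left, z up, the work surface at z = 0. Lengths are in m, angles in rad, forces in N, time in s.
With the tool pointing down it reaches from about 0.425 to 0.925 m from the base axis. Payload 6.8 kg.
Tool frame: the origin (TCP) lies midway between the tips of the shut fingers; the grasp point (between the pads) lies r.grasp_offset behind it (r.grasp_offset is the distance from the TCP to the grasp point, in m); z points along the fingers, y is the direction in which the jaws open and shut (so a half turn about z gives the same grasp; the last joint's range is limited). The gripper opens to 85 mm and grips with 20 to 120 N. Pads are 22 mm wide; open, the fingers measure 114 mm over their backs; the gripper's body (76 mm by 85 mm) begins 54 mm behind the grasp point. The pads swing forward as they close: fully open they stand 13 mm farther back than shut.
Start: joints at [-1.376, 0.477, 0.022, 1.555, -0.011, 1.109, -0.083], TCP at [0.201, 0.644, 0.231] pointing down, gripper open.
Joint ranges: [-2.96, 2.96], [-0.34, 2.1], [-1.41, 1.46], [0.24, 2.44], [-1.37, 4.51], [0.17, 1.92], [-2.96, 2.96]. Speed limits (rad/s): [2.39, 2.39, 3.14, 3.14, 3.14, 3.14, 3.14].

## Interface

Orientations are given as a rotation vector (axis times angle).
In Python, from bench import r gives the robot as it stands. The module is installed in compiled form; this text tells all that it offers.
- The arm moves only by the tool send_rows, never from a script. Its argument "moves" is one flat list of numbers, 4 for each row, row after row: the shift along the tool's x, y, z in mm, then the turn about the tool's z in degrees. A call has 1 to 8 rows; each row is the pose to reach, as a shift and turn from the pose commanded when the call began, along the tool's axes at that moment; what a row does not reach only later rows make up. A row lasts 1/8 s, in which the tool goes at most 62.5 mm and 10.7 degrees, less where a joint would pass 70% of its speed; a pose out of reach is approached as far as the arm can. A call with a gripper value outside its range is refused whole. "hand" is the closure, from 0 (fully open) to 1 (shut), set as the call begins (left out, the last holds). The fingers move at their own pace and stop on an object; "newtons" is the grip in N (left out, the last holds). Time passes only in rows, so rows that repeat a pose let the fingers close. It gives the time, the measured TCP pose, the force and the opening at its end, in the units of the state.
- r.get_obs(): the state, without advancing time (a new reading comes with each control period).
- r.grab_frame(name): name is "scene" or "top"; returns a dict with "img" (480x640x3 uint8, red, green, blue), "mtx" (3x3 intrinsics, pixels), "D" ([k1, k2, p1, p2, k3] as OpenCV has them; the pictures are not rectified), "world_to_cam" (4x4, takes a point from world to camera coordinates). Camera axes: x right, y up, looking along -z (the intrinsics and any distortion apply to the point x, -y, -z); pixel columns grow to the right and rows downward; lengths in m; the calibration is good to about 2 mm. A picture is of the moment at which its call begins. There is no depth.
- r.hand_in(): hands the job in, once; it reports no verdict.
The state is a dict: "clock": time; "joints": joint angles; "qvel": joint speeds; "tau": joint torques, N m; "tcp_pos": TCP position; "orientation": TCP orientation; "contact_force": force on the tool from outside, world axes, zero at the start; "moment": the same for the moment, N m; "grip_width": finger opening in m.
Only numpy, scipy, OpenCV 4.12 (cv2) and the standard library are available. Lean on these libraries where they do the work, as an engineer would, in place of code of your own. Each camera call takes 0.05 s, during which the arm holds its last target.

## Task

The combination padlock sits under a clamp in its bench holder. First press the orange clamp knob down and turn it about a quarter turn counterclockwise so its arm swings fully off the lock, then turn the black dial clockwise, notch by notch, until it clicks home with its white line at the red mark, and with the lock still in its seat pull the shackle fully open. Finally take the opened lock out and finish while still holding it up, steady and level with the dial on top, its centre at least 16 cm above the bench; leave the wrench, oil bottle and blue bin where they are.

Things in the scene. Friction and masses are not known exactly. Their poses are not given: they have to be found in the camera images.
- seat (a point): Centre of the seat of the grey and blue lock holder, which is fixed to the bench; the seat is 30 mm above the bench. Axes: -x points out of the holder on the shackle side, +x to the clamp, z up. A rim 6 mm wide and 8 mm high runs round the seat with 2 mm of play to the lock; between the shackle legs, at x = -32 to -38 mm, it stands 20 mm high and 30 mm wide. The base plate (8 mm thick) spans x = -65 to +135 mm and y = +-50 mm.
- clamp_grip (a point): Point on the axis of the orange clamp knob (upright cylinder, 34 mm across, 36 mm tall), 15 mm below its top and 21 mm above the steel arm at its foot; 95 mm from the seat along the holder's +x, 93 mm above the bench while up. The arm is 6 mm thick, lies over the lock's rear edge at the start and reaches 73 mm from the knob's axis (44 mm wide at its tip). Frame turns with the knob: the arm points along -x.
- clamp (a joint): Turn of the clamp knob, rad: 0 = arm over the lock, grows counterclockwise seen from above (arm swings to the holder's -y side), stop at 1.7. It stays where it is left. Locked against turning near 0 unless the knob is pressed down; beyond about 1 it needs no pressing and springs up.
- clamp_press (a joint): How far the clamp knob is pressed down, m: 0 = up (sprung), bottom stop at 0.007; it can turn from about 0.0045 down. Starts moving at 4 N; 8 N holds it at the bottom.
- lock_centre (a point): Centre of the loose padlock's case, a grey-topped brass block 60 x 76 x 28 mm (x, y, z of its own frame), z up out of the dial face; about 0.5 kg with all parts. Seated it lies 14 mm above the seat with axes parallel to the holder's: the shackle sticks out of the -x side.
- dial_grip (a point): Point on the axis of the black dial, a grippy upright cylinder 36 mm across and 34 mm tall on top of the padlock's case; the point is 10 mm below its top, 25 mm above the lock's top face. The opened lock can be lifted by the dial. Frame turns with the dial: a white line on its top and side points along -x.
- dial (a joint): Turn of the dial, rad: 0 = white line at the red mark (towards the shackle), the only notch at which the shackle comes out; grows counterclockwise seen from above. Notches click every 0.524 rad (a firm click: leaving a notch takes 0.1 to 0.2 N m, then it eases) and draw a let-go dial to the nearest one. Starts one to three notches counterclockwise of 0; stops at -1.3 and 2.9.
- shackle_bar (a point): Middle of the outer cross bar of the steel U shackle (bar 9 mm thick, 40 mm clear between its legs, lying level 44 mm above the bench while seated, bare bench beneath, the base plate's edge 17 mm nearer the lock). The cross bar runs along the lock's y; 40 mm are clear between it and the holder while shut.
- shackle (a joint): How far the shackle is pulled out, m: 0 = shut, 0.022 = fully open (stop); it slides along the lock's -x and stays where it is left (about 3 N of friction).
- wrench: Steel wrench lying on the bench, 180 mm long; origin at mid-length, underside. Bystander.
- oiler: White oil bottle with red cap, 48 mm across, 130 mm tall, standing; origin under its centre. Bystander.
- bin: Empty blue parts bin 110 x 90 x 55 mm; origin under its centre. Bystander.
Things that resemble listed ones, but are neither listed nor needed, are in the scene too. There is more than one size of the part that bears lock_centre; the job needs the middle-sized.

How it is judged:
On the way, in this order (a step that is already met when the one before it is completed fails the run):
1. the clamp has been pressed and turned off the lock (value of joint clamp above 1.2 rad and distance between lock_centre and seat below 0.03 m), for 0.2 s.
2. the dial rests in the notch at the red mark, the shackle still shut (value of joint dial between -0.13 and 0.13 rad and value of joint shackle below 0.006 m), for 0.2 s.
3. the shackle is pulled open while the lock is in its seat (value of joint shackle above 0.018 m and distance between lock_centre and seat below 0.025 m), for 0.2 s.
At the end, for the whole second after the job is handed in: The robot's fingers hold the padlock, clear of the holder, its centre more than 150 mm above the bench, dial face within 0.4 rad of level and up, moving slower than 0.05 m/s; the shackle is still out by more than 16 mm and the clamp turned beyond 1.1 rad (height (world z) of lock_centre above 0.15 m and angle between lock_centre's own z axis and vertical below 0.4 rad and value of joint shackle above 0.016 m and value of joint clamp above 1.1 rad and contact force between lock and the fingers above 1 N and contact force between lock and holder below 0.1 N and linear speed of lock below 0.05 m/s); the arm keeps its last pose, push and grip.
It fails at once if a bystander is shifted by more than 30 mm (distance of any of wrench, oiler, bin from where it was at the start of the episode above 0.03 m).
It also fails if it takes over 72 s, if anything falls off the work surface, if the arm or the gripper's body presses on something with over 40 N, if the wrist force passes 120 N, or if a joint passes its speed limit or range.

## Working session

There is one attempt and no reset: what is moved stays moved. The work goes in short steps, Python scripts to look and compute and a tool call to move; the robot and the scene stay as the last step left them, time stands still between calls to the robot, and variables do not carry over. Pictures are saved under pics/ and viewed, and the job is handed in when it is done.

Besides the shell and the picture viewer there is one more tool, called after "Emit:" by a JSON object that holds its "fn" and its "kwargs", one argument or row to a line. send_rows: Moves the arm, as the interface text tells. Its arguments: {"type":"object","properties":{"moves":{"type":"array"},"hand":{"type":"number"},"newtons":{"type":"number"}},"required":["moves"]}

```bash
mkdir -p pics; cat > h.py <<'E'
import numpy as np, cv2
from bench import r
def grab(n,f):
    d=r.grab_frame(n); cv2.imwrite('pics/'+f+'.png',d['img'][:,:,::-1]); 
    np.savez('pics/'+f+'.npz',**{k:np.array(v) for k,v in d.items()}); return d
def load(f): return dict(np.load('pics/'+f+'.npz'))
def ray(d,px):
    p=cv2.undistortPoints(np.array(px,float).reshape(-1,1,2),np.array(d['mtx'],float),np.array(d['D'],float)).reshape(-1,2)
    W=np.array(d['world_to_cam']);R=W[:3,:3];t=W[:3,3]
    v=np.c_[p[:,0],-p[:,1],-np.ones(len(p))]@R
    return -R.T@t, v
def onz(d,px,z):
    o,v=ray(d,px); return o+v*((z-o[2])/v[:,2])[:,None]
def proj(d,P):
    W=np.array(d['world_to_cam']);c=np.atleast_2d(P)@W[:3,:3].T+W[:3,3]
    c=c*[1,-1,-1]
    return cv2.projectPoints(c,np.zeros(3),np.zeros(3),np.array(d['mtx'],float),np.array(d['D'],float))[0].reshape(-1,2)
def st():
    o=r.get_obs()
    for k in o: print(k,np.round(o[k],4))
E
python3 - <<'E'
from h import *
for n in('scene','top'):
    d=grab(n,n+'0'); print(n,np.round(np.linalg.inv(d['world_to_cam']),3).tolist(),np.round(d['mtx'],1).tolist(),d['D'])
st(); print(r.grasp_offset)
E
```

```text
scene [[-0.121, -0.851, 0.511, 1.234], [0.993, -0.108, 0.056, 0.147], [0.007, 0.514, 0.857, 1.252], [0.0, 0.0, 0.0, 1.0]] [[554.9, 0.0, 315.4], [0.0, 554.9, 246.5], [0.0, 0.0, 1.0]] [-0.0459099  0.         0.         0.         0.       ]
top [[-0.021, 0.982, -0.185, 0.285], [-0.999, -0.026, -0.026, 0.055], [-0.03, 0.185, 0.982, 1.384], [0.0, 0.0, 0.0, 1.0]] [[575.3, 0.0, 316.5], [0.0, 575.3, 249.9], [0.0, 0.0, 1.0]] [-0.18748087  0.          0.          0.          0.        ]
clock 0.1
joints [-1.3761  0.4777  0.0223  1.5563 -0.0115  1.1093 -0.0831]
qvel [ 0.0002 -0.0008 -0.0011 -0.0014  0.0017  0.0017  0.0004]
tau [ 4.60000e-03 -5.97764e+01  1.61390e+00 -2.81957e+01  1.28000e-02
  5.00000e-03 -0.00000e+00]
tcp_pos [0.2011 0.6438 0.2304]
orientation [-4.7370e-01 -3.1056e+00  2.5000e-03]
contact_force [-0.021   0.1137 -0.9402]
moment [ 0.0113  0.0212 -0.0562]
grip_width 0.0856
0.0187
```

View pics/scene0.png

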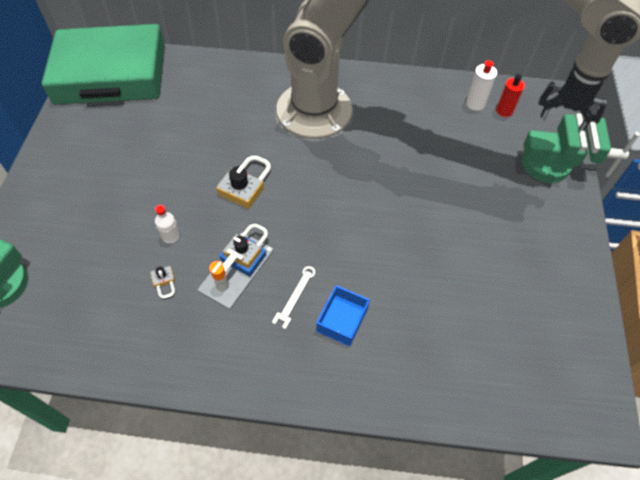

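View pics/top0.png

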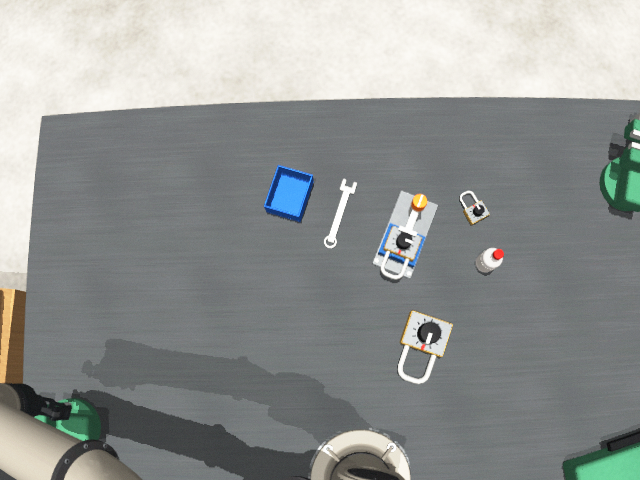

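```bash
python3 - <<'E'
from h import *
a=load('top0')['img'][180:290,360:450]; b=load('scene0')['img'][215:315,190:290]
A=cv2.resize(a,None,fx=5,fy=5,interpolation=cv2.INTER_CUBIC);B=cv2.resize(b,None,fx=5,fy=5,interpolation=cv2.INTER_CUBIC)
cv2.imwrite('pics/za.png',A[:,:,::-1]);cv2.imwrite('pics/zb.png',B[:,:,::-1])
E
```

```text
(no output)
```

View pics/za.png

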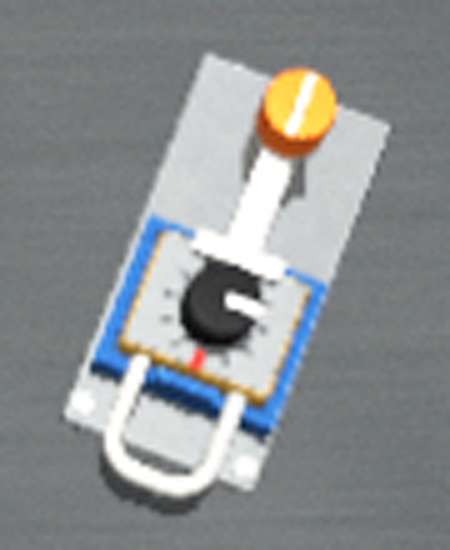

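View pics/zb.png

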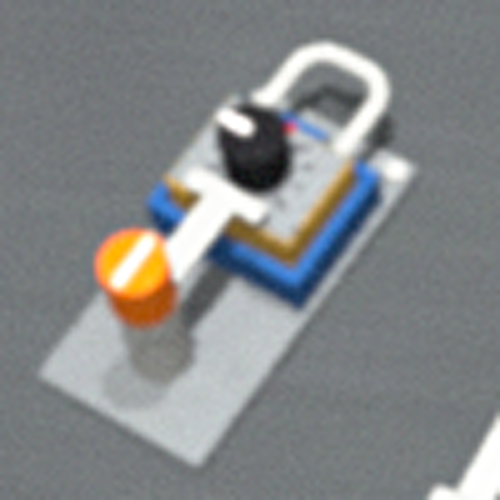

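```bash
python3 - <<'E'
from h import *
T=load('top0');S=load('scene0')
A=lambda p:np.array(p,float)/5-0.4+[360,180]
B=lambda p:np.array(p,float)/5-0.4+[190,215]
print('plate top',onz(T,A([[208,55],[390,125],[66,415],[250,490]]),.008).round(4).tolist())
print('plate scn',onz(S,B([[40,373],[200,466],[412,165]]),.008).round(4).tolist())
# orange masks
for n,d in(('T',T),('S',S)):
    h=cv2.cvtColor(d['img'],cv2.COLOR_RGB2HSV)
    m=((h[...,0]>8)&(h[...,0]<22)&(h[...,1]>170)&(h[...,2]>225)).astype(np.uint8)
    if n=='T': m[:, :400]=0
    k,l,s,c=cv2.connectedComponentsWithStats(m); print(n,s[1:].tolist(),c[1:].round(1).tolist())
kt=onz(T,A([[302,103]]),.108);ks=onz(S,B([[134,262]]),.108)
dt=onz(T,A([[221,297]]),.093);ds=onz(S,B([[252,132]]),.093)
print('knob',kt,ks,'dial',dt,ds)
print('line top', onz(T,A([[228,299],[265,308]]),.093), 'scene',onz(S,B([[255,132],[223,113]]),.093))
print('red', onz(T,A([[198,360]]),.058),onz(S,B([[290,128]]),.058))
print('barT',onz(T,A([[158,485]]),.0485),'S',onz(S,B([[352,60]]),.0485))
E
```

```text
plate top [[0.6891, -0.1232, 0.008], [0.651, -0.2121, 0.008], [0.5099, -0.0451, 0.008], [0.4708, -0.1327, 0.008]]
plate scn [[0.6526, -0.2115, 0.008], [0.6924, -0.1219, 0.008], [0.5095, -0.0464, 0.008]]
T [[416, 195, 1, 1, 1], [418, 194, 3, 1, 3], [425, 196, 1, 1, 1], [413, 199, 5, 9, 10], [419, 205, 7, 3, 7]] [[416.0, 195.0], [419.0, 194.0], [425.0, 196.0], [414.1, 203.2], [422.0, 206.4]]
S [[210, 262, 7, 10, 32], [214, 265, 10, 10, 39]] [[212.4, 265.7], [219.0, 270.5]]
knob [[ 0.63582037 -0.15251076  0.108     ]] [[ 0.63667513 -0.15205003  0.108     ]] dial [[ 0.54883621 -0.11226507  0.093     ]] [[ 0.55025853 -0.11398784  0.093     ]]
line top [[ 0.5478168  -0.11543933  0.093     ]
 [ 0.54316513 -0.13225855  0.093     ]] scene [[ 0.55007362 -0.11252894  0.093     ]
 [ 0.54126495 -0.13024422  0.093     ]]
red [[ 0.52614835 -0.10447486  0.058     ]] [[ 0.5248652  -0.10327435  0.058     ]]
barT [[ 0.4689171  -0.08407238  0.0485    ]] S [[ 0.47456066 -0.08106364  0.0485    ]]
```

```bash
cat >> h.py <<'E'
from scipy.spatial.transform import Rotation as Ro
yaw=np.radians(-23.5); ex=np.array([np.cos(yaw),np.sin(yaw),0]); ey=np.array([-ex[1],ex[0],0])
seat=np.array([0.549,-0.1135,0]); 
def hp(x,y,z): return seat+ex*x+ey*y+np.array([0,0,z])
def delta(P,ang=None):
    o=r.get_obs(); R=Ro.from_rotvec(o['orientation']).as_matrix()
    a=np.degrees(np.arctan2(R[1,0],R[0,0]))
    print('clock',round(float(o['clock']),2),'tcp',np.round(o['tcp_pos'],4),'yaw',a.round(2),'z',R[:,2].round(3),'hol',np.round([(o['tcp_pos']-seat)@ex,(o['tcp_pos']-seat)@ey],4),'F',np.round(o['contact_force'],1),'w',round(float(o['grip_width']),4),'j',np.round(o['joints'],2))
    if P is not None: print('move mm',(R.T@(np.array(P)-o['tcp_pos'])*1000).round(1), 'turn', None if ang is None else round((a-ang),1))
E
python3 -c "
from h import *
delta(hp(.095,0,.16),-23.5)"
```

```text
clock 0.1 tcp [0.2011 0.6438 0.2304] yaw 162.66 z [-0.    -0.002 -1.   ] hol [-0.621   0.5558] F [-0.   0.1 -0.9] w 0.0856 j [-1.38  0.48  0.02  1.56 -0.01  1.11 -0.08]
move mm [-652.3 -629.2   71.5] turn 186.2
```

Emit:
{"fn": "send_rows", "kwargs": {
  "moves": [-40,-38,0,10,-80,-76,0,20,-120,-114,0,30,-160,-152,0,40,-200,-190,0,50,-240,-228,0,60,-280,-266,0,70,-320,-304,0,80],
  "hand": 0,
  "newtons": 60
}}

```text
clock: 1.1
tcp_pos: [0.4165, 0.2569, 0.2312]
orientation: [-2.365, -2.068, 0.0]
contact_force: [1.1, 0.1, 0.1]
grip_width: 0.0854
```

```bash
python3 -c "
from h import *
delta(hp(.095,0,.16),-23.5)"
```

```text
clock 1.1 tcp [0.4165 0.2569 0.2312] yaw 82.33 z [-0.  0. -1.] hol [-0.2692  0.2869] F [1.1 0.1 0.1] w 0.0854 j [-1.06  0.17  0.44  2.01 -0.09  0.98 -0.72]
move mm [-375.4  272.1   71.1] turn 105.8
```

Emit:
{"fn": "send_rows", "kwargs": {
  "moves": [-45,32,0,10,-90,64,0,20,-135,96,0,30,-180,128,0,40,-225,160,0,50,-270,192,0,60,-315,224,0,70,-360,256,0,80]
}}

```text
clock: 2.1
tcp_pos: [0.6245, -0.1323, 0.2309]
orientation: [-3.141, -0.065, 0.001]
contact_force: [0.8, 0.2, 1.1]
grip_width: 0.0857
```

```bash
python3 -c "
from h import *
delta(hp(.095,0,.16),-23.5)"
```

```text
clock 2.1 tcp [ 0.6245 -0.1323  0.2309] yaw 2.36 z [-0.  0. -1.] hol [0.0767 0.0129] F [0.8 0.2 1.1] w 0.0857 j [-0.46  0.53  0.82  1.69 -0.42  1.11 -1.04]
move mm [10.9 19.6 70.9] turn 25.9
```

Emit:
{"fn": "send_rows", "kwargs": {
  "moves": [5,10,30,9,11,19,60,18,11,19.5,80,26,11,19.5,80,26]
}}

```text
clock: 2.6
tcp_pos: [0.6345, -0.1495, 0.1492]
orientation: [3.076, -0.634, -0.007]
contact_force: [-0.2, -0.6, 0.5]
grip_width: 0.0854
```

```bash
python3 -c "
from h import *
delta(hp(.095,0,.078),-23.5); grab('top','t1'); grab('scene','s1')
a=load('t1')['img'][150:310,340:500]; b=load('s1')['img'][190:330,160:320]
cv2.imwrite('pics/z1.png',np.hstack([cv2.resize(a,(400,400)),cv2.resize(b,(400,400))])[:,:,::-1])"
```

```text
clock 2.6 tcp [ 0.6345 -0.1495  0.1492] yaw -23.28 z [-0.004 -0.    -1.   ] hol [0.0928 0.0011] F [-0.2 -0.6  0.5] w 0.0854 j [-0.44  0.68  0.86  1.73 -0.59  1.02 -1.34]
move mm [ 2.5  0.9 71.2] turn 0.2
```

View pics/z1.png

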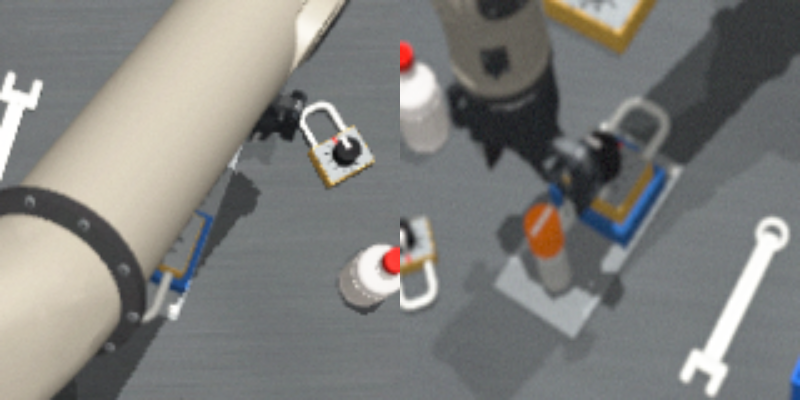

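```bash
python3 -c "
from h import *
T=load('top0');S=load('scene0')
for n,p in(('bottlecap',[498,254]),):
  P=onz(T,[p],.13)[0]; print(P,onz(S,[[160,210]],.13),[(P-seat)@ex,(P-seat)@ey])
P=onz(T,[[477,210]],.03)[0]; print(P,[(P-seat)@ex,(P-seat)@ey])
s=load('s1'); print(proj(s,[hp(.095,.05,.165),hp(.095,-.05,.165),hp(.095,0,.108)]))
"
```

```text
[ 0.50161267 -0.31848564  0.13      ] [[ 0.50887282 -0.31816111  0.13      ]] [np.float64(0.03828080053335101), np.float64(-0.20687980246750134)]
[ 0.62940322 -0.30460822  0.03      ] [np.float64(0.14993881054068595), np.float64(-0.14319700393617002)]
[[231.20871456 264.53238011]
 [195.33873171 245.00843105]
 [216.72843066 266.82653716]]
```

Emit:
{"fn": "send_rows", "kwargs": {
  "moves": [1,0.5,25,0,2,0.7,50,0,2.5,0.9,68,0,2.5,0.9,71,0,2.5,0.9,71,0]
}}

```text
clock: 3.32
tcp_pos: [0.6382, -0.1521, 0.0811]
orientation: [-3.077, 0.635, -0.002]
contact_force: [-0.2, -0.4, -1.1]
grip_width: 0.0855
```

Emit:
{"fn": "send_rows", "kwargs": {
  "moves": [0,0,0,0,0,0,0,0,0,0,0,0,0,0,0,0,0,0,0,0,0,0,0,0],
  "hand": 1,
  "newtons": 60
}}

```text
clock: 4.08
tcp_pos: [0.6377, -0.1524, 0.0805]
orientation: [3.076, -0.636, 0.001]
contact_force: [-1.1, -1.9, 2.8]
grip_width: 0.0321
```

```bash
python3 -c "
from h import *
delta(hp(.095,0,.078),-23.5)"
```

```text
clock 4.08 tcp [ 0.6377 -0.1524  0.0805] yaw -23.37 z [ 0.    -0.001 -1.   ] hol [ 0.0969 -0.0003] F [-1.1 -1.9  2.8] w 0.0321 j [-0.39  0.76  0.79  1.76 -0.66  0.91 -1.29]
move mm [-1.9 -0.3  2.5] turn 0.1
```

Emit:
{"fn": "send_rows", "kwargs": {
  "moves": [0,0,3,0,0,0,6,0,0,0,8,0,0,0,8,0]
}}

```text
clock: 4.58
tcp_pos: [0.6379, -0.1524, 0.074]
orientation: [-3.076, 0.636, -0.001]
contact_force: [-6.4, 0.4, 18.6]
grip_width: 0.0322
```

```bash
python3 -c "
from h import *
delta(None)"
```

```text
clock 4.58 tcp [ 0.6379 -0.1524  0.074 ] yaw -23.38 z [ 0.001  0.001 -1.   ] hol [ 0.097  -0.0003] F [-6.4  0.4 18.6] w 0.0322 j [-0.38  0.77  0.78  1.76 -0.67  0.9  -1.28]
```

Emit:
{"fn": "send_rows", "kwargs": {
  "moves": [-1,0,0,-8,-1,0,0,-18,-1,0,0,-28,-1,0,0,-38,-1,0,0,-48,-1,0,0,-58,-1,0,0,-68,-1,0,0,-78]
}}

```text
clock: 5.58
tcp_pos: [0.6375, -0.152, 0.0741]
orientation: [2.787, 1.449, 0.002]
contact_force: [-5.2, -0.5, 15.1]
grip_width: 0.0325
```

```bash
python3 -c "
from h import *
delta(None)"
```

```text
clock 5.58 tcp [ 0.6375 -0.152   0.0741] yaw 54.94 z [ 0.002  0.    -1.   ] hol [ 0.0965 -0.    ] F [-5.2 -0.5 15.1] w 0.0325 j [-0.17  0.66  0.44  1.75 -0.36  0.82 -0.17]
```

Emit:
{"fn": "send_rows", "kwargs": {
  "moves": [0,0,0,-6,0,0,0,-11,0,0,-3,-11,0,0,-7,-11]
}}

```text
clock: 6.08
tcp_pos: [0.6373, -0.1519, 0.0797]
orientation: [2.639, 1.702, 0.001]
contact_force: [1.0, -3.4, 3.0]
grip_width: 0.0322
```

Emit:
{"fn": "send_rows", "kwargs": {
  "moves": [0,0,0,0,0,0,0,0,0,0,0,0,0,0,0,0],
  "hand": 0
}}

```text
clock: 6.58
tcp_pos: [0.6366, -0.1512, 0.0789]
orientation: [-2.639, -1.703, 0.001]
contact_force: [-0.9, 0.4, -0.1]
grip_width: 0.0856
```

Emit:
{"fn": "send_rows", "kwargs": {
  "moves": [0,0,-30,0,0,0,-60,0,0,-30,-80,0,0,-80,-80,0,0,-130,-80,0,0,-180,-80,0,0,-230,-80,0]
}}

```text
clock: 7.45
tcp_pos: [0.4258, -0.056, 0.1592]
orientation: [-2.64, -1.703, -0.001]
contact_force: [0.2, 0.3, 0.8]
grip_width: 0.0854
```

```bash
python3 -c "
from h import *
delta(hp(0,0,.15),156.5); grab('top','t2'); grab('scene','s2')
a=load('t2')['img'][150:310,340:500]; b=load('s2')['img'][190:330,160:320]
cv2.imwrite('pics/z2.png',np.hstack([cv2.resize(a,(400,400)),cv2.resize(b,(400,400))])[:,:,::-1])"
```

```text
clock 7.45 tcp [ 0.4258 -0.056   0.1592] yaw 65.65 z [ 0.  0. -1.] hol [-0.1359  0.0036] F [0.2 0.3 0.8] w 0.0854 j [-0.43  0.17  0.47  2.21 -0.11  0.78 -0.32]
move mm [ -1.6 135.9   9.2] turn -90.8
```

View pics/z2.png

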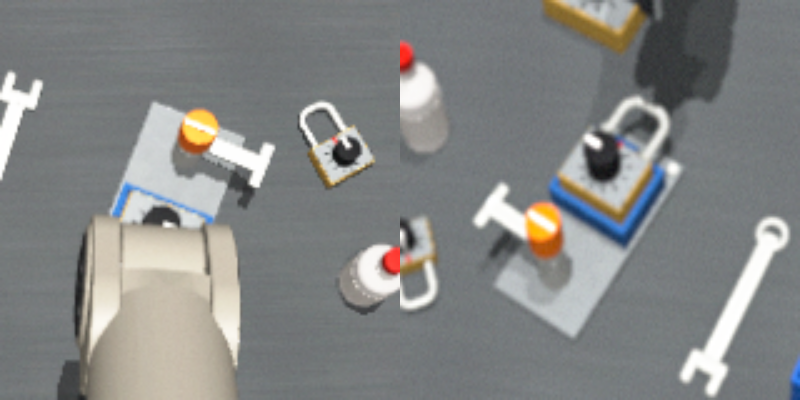

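```bash
python3 -c "
from h import *
s=load('s2'); x0,y0=215,225
c=cv2.resize(s['img'][y0:y0+50,x0:x0+50],None,fx=12,fy=12,interpolation=cv2.INTER_CUBIC)
cv2.imwrite('pics/z3.png',c[:,:,::-1])
for n in (1,2,3):
  a=yaw+np.pi+n*.5236
  P=hp(0,0,.093)+np.array([[np.cos(a),np.sin(a),0]])*.018
  print(n,(proj(s,P)-[x0,y0])*12)
print((proj(s,hp(0,0,.093))-[x0,y0])*12)
"
```

```text
1 [[310.35254969 112.46377892]]
2 [[265.69995623 121.93064177]]
3 [[231.0029605 148.8147643]]
[[303.5242156 187.0447601]]
```

View pics/z3.png

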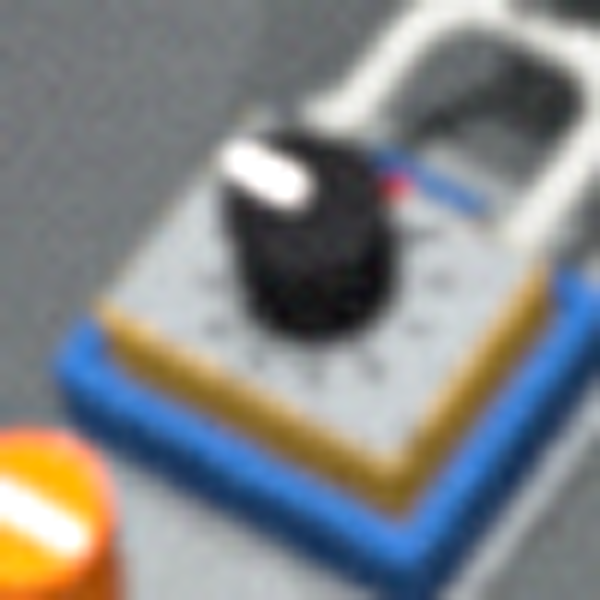

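Emit:
{"fn": "send_rows", "kwargs": {
  "moves": [0,17,0,-10,0,34,0,-20,0,51,0,-30,-1,68,0,-40,-1,85,0,-50,-1.5,102,0,-60,-1.5,120,0,-70,-1.5,136,0,-80]
}}

```text
clock: 8.55
tcp_pos: [0.5517, -0.1147, 0.1592]
orientation: [0.919, 3.004, 0.0]
contact_force: [0.1, -0.4, 0.4]
grip_width: 0.0855
```

Emit:
{"fn": "send_rows", "kwargs": {
  "moves": [0,0,10,-10,0,0,10,-10.5]
}}

```text
clock: 8.8
tcp_pos: [0.5503, -0.1144, 0.1486]
orientation: [-0.651, -3.072, -0.0]
contact_force: [0.1, -0.0, -0.1]
grip_width: 0.0857
```

```bash
python3 -c "
from h import *
delta(hp(0,0,.066),156.5)"
```

```text
clock 8.8 tcp [ 0.5503 -0.1144  0.1486] yaw 156.06 z [-0.001  0.    -1.   ] hol [ 0.0016 -0.0003] F [ 0.1 -0.  -0.1] w 0.0857 j [-0.04  0.39  0.17  1.92 -0.09  0.84  1.33]
move mm [ 1.5  0.3 82.6] turn -0.4
```

Emit:
{"fn": "send_rows", "kwargs": {
  "moves": [1,0,30,0,1,0,60,0,1,0,80,0,1,0,82.5,0,1,0,82.5,0]
}}

```text
clock: 9.43
tcp_pos: [0.5502, -0.1138, 0.0674]
orientation: [0.651, 3.073, 0.0]
contact_force: [0.6, 1.0, -0.6]
grip_width: 0.0854
```

Emit:
{"fn": "send_rows", "kwargs": {
  "moves": [0,0,0,0,0,0,0,0,0,0,0,0,0,0,0,0,0,0,0,0,0,0,0,0],
  "hand": 1,
  "newtons": 50
}}

```text
clock: 10.18
tcp_pos: [0.5499, -0.1138, 0.0676]
orientation: [0.649, 3.073, 0.0]
contact_force: [-2.3, -0.3, 6.2]
grip_width: 0.0339
```

```bash
python3 -c "
from h import *
delta(hp(0,0,.066),156.5)"
```

```text
clock 10.18 tcp [ 0.5499 -0.1138  0.0676] yaw 156.13 z [ 0.001  0.    -1.   ] hol [0.0009 0.0001] F [-2.3 -0.3  6.2] w 0.0339 j [-0.02  0.51  0.14  1.97 -0.11  0.68  1.35]
move mm [ 0.9 -0.1  1.6] turn -0.4
```

Emit:
{"fn": "send_rows", "kwargs": {
  "moves": [0,0,0,10,0,0,0,20,0,0,0,30,0,0,0,40,0,0,0,50,0,0,0,60,0,0,0,70,0,0,0,80]
}}

```text
clock: 11.18
tcp_pos: [0.5506, -0.1135, 0.0676]
orientation: [2.478, 1.93, 0.003]
contact_force: [0.5, 0.2, 3.8]
grip_width: 0.0345
```

Emit:
{"fn": "send_rows", "kwargs": {
  "moves": [0,0,0,6,0,0,0,10,0,0,0,10,0,0,0,10]
}}

```text
clock: 11.68
tcp_pos: [0.5507, -0.1136, 0.0676]
orientation: [2.632, 1.714, 0.003]
contact_force: [-0.4, 0.4, 5.7]
grip_width: 0.0344
```

```bash
python3 -c "
from h import *
delta(hp(0,0,.066),66.5);print(r.get_obs()['moment'])"
```

```text
clock 11.68 tcp [ 0.5507 -0.1136  0.0676] yaw 66.16 z [ 0.002  0.    -1.   ] hol [0.0015 0.0006] F [-0.4  0.4  5.7] w 0.0344 j [-0.33  0.57  0.56  1.99 -0.45  0.71  0.09]
move mm [-0.6 -1.5  1.6] turn -0.3
[ 0.11948002 -0.12515595 -0.13215729]
```

Emit:
{"fn": "send_rows", "kwargs": {
  "moves": [0,0,0,0,0,0,0,0,0,0,0,0,0,0,0,0],
  "hand": 0
}}

```text
clock: 12.18
tcp_pos: [0.5495, -0.1137, 0.0667]
orientation: [-2.632, -1.714, 0.0]
contact_force: [-0.4, 0.3, 0.0]
grip_width: 0.0852
```

Emit:
{"fn": "send_rows", "kwargs": {
  "moves": [0,0,-40,0,0,0,-75,0,0,-40,-80,0,0,-80,-80,0,0,-120,-80,0,0,-135,-80,0]
}}

```text
clock: 12.92
tcp_pos: [0.4241, -0.0583, 0.1466]
orientation: [-2.63, -1.714, 0.001]
contact_force: [0.2, -0.5, 0.6]
grip_width: 0.0855
```

```bash
python3 -c "
from h import *
delta(hp(-.0825,0,.1),66.5); s=grab('scene','s3'); x0,y0=205,215
c=cv2.resize(s['img'][y0:y0+70,x0:x0+70],None,fx=8.5,fy=8.5,interpolation=cv2.INTER_CUBIC)
cv2.imwrite('pics/z4.png',c[:,:,::-1])
for q in (hp(0,0,.093),hp(-.018,0,.093),hp(-.0825,0,.044)): print((proj(s,q)-[x0,y0])*8.5)
"
```

```text
clock 12.93 tcp [ 0.4241 -0.0583  0.1466] yaw 66.19 z [-0.001  0.001 -1.   ] hol [-0.1366  0.0008] F [ 0.2 -0.5  0.6] w 0.0855 j [-0.63  0.22  0.72  2.24 -0.22  0.75 -0.18]
move mm [-0.6 54.1 46.5] turn -0.3
[[299.99631939 217.49003841]]
[[335.17951272 172.02867504]]
[[470.83020967 103.47973286]]
```

View pics/z4.png

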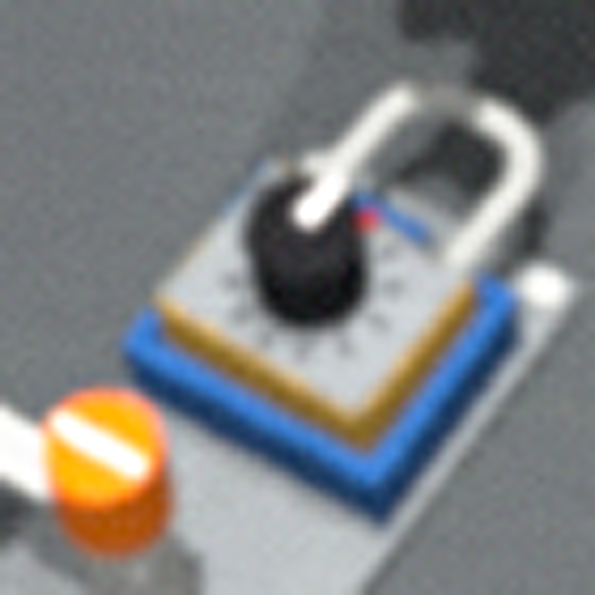

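Emit:
{"fn": "send_rows", "kwargs": {
  "moves": [-0.5,20,0,0,-0.5,40,20,0,-0.5,54,46,0,-0.5,54,46,0,-0.5,54,46,0],
  "hand": 0.62
}}

```text
clock: 13.6
tcp_pos: [0.4757, -0.0819, 0.1012]
orientation: [2.633, 1.713, -0.0]
contact_force: [-0.5, 0.1, 0.4]
grip_width: 0.0325
```

```bash
python3 -c "
from h import *
delta(hp(-.0825,0,.025),66.5)"
```

```text
clock 13.6 tcp [ 0.4757 -0.0819  0.1012] yaw 66.11 z [ 0. -0. -1.] hol [-0.0799 -0.0002] F [-0.5  0.1  0.4] w 0.0325 j [-0.48  0.41  0.64  2.15 -0.38  0.69  0.  ]
move mm [ 0.2 -2.7 76.2] turn -0.4
```

Emit:
{"fn": "send_rows", "kwargs": {
  "moves": [0,-1,25,0,0,-2,50,0,0,-2,70,0,0,-2,76,0,0,-2,76,0]
}}

```text
clock: 14.22
tcp_pos: [0.4739, -0.0805, 0.0254]
orientation: [2.632, 1.714, 0.001]
contact_force: [-0.2, -0.8, 0.4]
grip_width: 0.0324
```

```bash
python3 -c "
from h import *
delta(hp(-.0825,0,.025),66.5)
s=grab('scene','s4'); x0,y0=205,195
c=cv2.resize(s['img'][y0:y0+80,x0:x0+80],None,fx=7,fy=7,interpolation=cv2.INTER_CUBIC)
cv2.imwrite('pics/z5.png',c[:,:,::-1])"
```

```text
clock 14.22 tcp [ 0.4739 -0.0805  0.0254] yaw 66.15 z [ 0.001  0.    -1.   ] hol [-0.0821  0.0003] F [-0.2 -0.8  0.4] w 0.0324 j [-0.37  0.54  0.51  2.19 -0.52  0.53  0.12]
move mm [-0.3 -0.4  0.4] turn -0.3
```

View pics/z5.png

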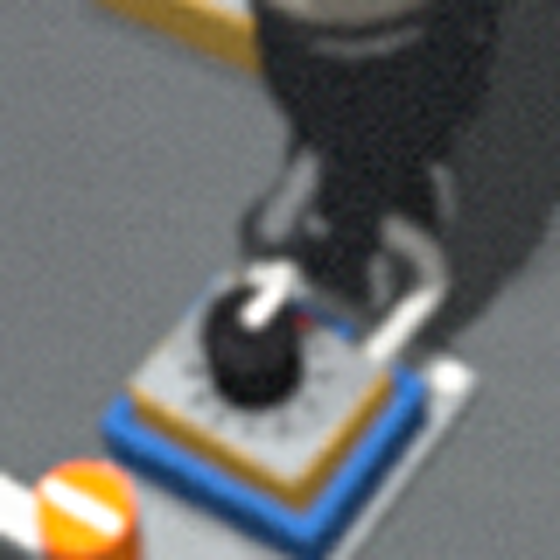

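Fingers straddle the bar and the lock is undisturbed. Close and pull.

Emit:
{"fn": "send_rows", "kwargs": {
  "moves": [0,0,0,0,0,0,0,0,0,0,0,0,0,0,0,0,0,0,0,0],
  "hand": 1,
  "newtons": 50
}}

```text
clock: 14.9
tcp_pos: [0.4741, -0.0806, 0.025]
orientation: [2.632, 1.714, 0.001]
contact_force: [1.7, 0.8, 2.8]
grip_width: 0.0072
```

Emit:
{"fn": "send_rows", "kwargs": {
  "moves": [0,-3,0,0,0,-6,0,0,0,-10,0,0,0,-14,0,0,0,-18,0,0,0,-21,0,0,0,-21,0,0]
}}

```text
clock: 15.78
tcp_pos: [0.4539, -0.0719, 0.0247]
orientation: [-2.632, -1.715, 0.001]
contact_force: [2.6, 0.9, 2.0]
grip_width: 0.0075
```

```bash
python3 -c "
from h import *
delta(hp(-.1045,0,.025),66.5)"
```

```text
clock 15.78 tcp [ 0.4539 -0.0719  0.0247] yaw 66.17 z [-0.001  0.    -1.   ] hol [-0.1038  0.0002] F [2.6 0.9 2. ] w 0.0075 j [-0.39  0.52  0.51  2.24 -0.52  0.5   0.11]
move mm [-0.2 -0.7 -0.3] turn -0.3
```

Emit:
{"fn": "send_rows", "kwargs": {
  "moves": [0,-1,0,0,0,-2,0,0,0,-3,0,0,0,-3,0,0]
}}

```text
clock: 16.27
tcp_pos: [0.4537, -0.072, 0.0253]
orientation: [2.63, 1.712, 0.004]
contact_force: [7.7, -2.3, 1.0]
grip_width: 0.0072
```

```bash
python3 -c "
from h import *
delta(None)"
```

```text
clock 16.27 tcp [ 0.4537 -0.072   0.0253] yaw 66.12 z [ 0.004 -0.002 -1.   ] hol [-0.1039  0.    ] F [ 7.7 -2.3  1. ] w 0.0072 j [-0.39  0.51  0.51  2.24 -0.52  0.5   0.11]
```

Emit:
{"fn": "send_rows", "kwargs": {
  "moves": [0,2,0,0,0,2,0,0,0,2,0,0,0,2,0,0],
  "hand": 0.62
}}

```text
clock: 16.77
tcp_pos: [0.4528, -0.0716, 0.0246]
orientation: [-2.632, -1.714, 0.001]
contact_force: [0.2, 0.6, -0.3]
grip_width: 0.0322
```

Emit:
{"fn": "send_rows", "kwargs": {
  "moves": [0,0,-30,0,0,0,-80,0,0,-20,-125,0,0,-20,-125,0]
}}

```text
clock: 17.27
tcp_pos: [0.4358, -0.0628, 0.152]
orientation: [2.631, 1.716, 0.008]
contact_force: [0.4, 1.1, -0.2]
grip_width: 0.0324
```

```bash
python3 -c "
from h import *
delta(hp(0,0,.15),66.5); s=grab('scene','s5'); x0,y0=205,195
c=cv2.resize(s['img'][y0:y0+80,x0:x0+80],None,fx=7,fy=7,interpolation=cv2.INTER_CUBIC)
cv2.imwrite('pics/z6.png',c[:,:,::-1])
for q in (hp(0,0,.093),hp(-.018,0,.093),hp(-.1045,0,.044)): print((proj(s,q)-[x0,y0])*7)"
```

```text
clock 17.27 tcp [ 0.4358 -0.0628  0.152 ] yaw 66.21 z [ 0.004  0.003 -1.   ] hol [-0.1241  0.0014] F [ 0.4  1.1 -0.2] w 0.0324 j [-0.65  0.24  0.76  2.21 -0.24  0.77 -0.15]
move mm [ -0.8 124.1   2.4] turn -0.3
[[247.05579243 319.10944339]]
[[276.03018694 281.67067356]]
[[420.2704757  182.63320505]]
```

View pics/z6.png

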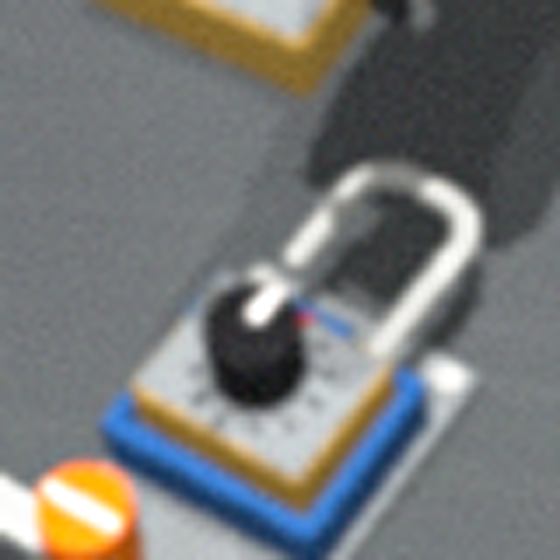

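Emit:
{"fn": "send_rows", "kwargs": {
  "moves": [0,20,0,0,0,40,0,0,0,70,0,0,0,100,0,0,0,123,0,0,-1,123,0,0,-1,123,0,0],
  "hand": 0
}}

```text
clock: 18.2
tcp_pos: [0.5458, -0.1143, 0.1485]
orientation: [-2.632, -1.713, 0.004]
contact_force: [-0.7, 0.1, 0.1]
grip_width: 0.0854
```

```bash
python3 -c "
from h import *
delta(hp(0,0,.064),66.5)"
```

```text
clock 18.2 tcp [ 0.5458 -0.1143  0.1485] yaw 66.11 z [-0.003  0.    -1.   ] hol [-0.0026 -0.002 ] F [-0.7  0.1  0.1] w 0.0854 j [-0.44  0.46  0.7   1.95 -0.38  0.87  0.04]
move mm [ 2.1  2.9 84.5] turn -0.4
```

Emit:
{"fn": "send_rows", "kwargs": {
  "moves": [1,1,30,0,2,2,60,0,2,2,80,0,2,2,84,0,2,2,84,0]
}}

```text
clock: 18.82
tcp_pos: [0.5499, -0.1133, 0.0662]
orientation: [2.632, 1.714, 0.0]
contact_force: [-0.2, -0.6, 0.3]
grip_width: 0.0858
```

Emit:
{"fn": "send_rows", "kwargs": {
  "moves": [0,0,0,0,0,0,0,0,0,0,0,0,0,0,0,0,0,0,0,0,0,0,0,0],
  "hand": 1,
  "newtons": 60
}}

```text
clock: 19.58
tcp_pos: [0.55, -0.1131, 0.0666]
orientation: [-2.632, -1.714, -0.001]
contact_force: [-1.6, 1.4, 8.1]
grip_width: 0.0341
```

```bash
python3 -c "
from h import *
delta(hp(0,0,.064),66.5)"
```

```text
clock 19.57 tcp [ 0.55   -0.1131  0.0666] yaw 66.15 z [ 0.     0.001 -1.   ] hol [0.0008 0.0007] F [-1.6  1.4  8.1] w 0.0341 j [-0.36  0.58  0.6   1.99 -0.49  0.72  0.13]
move mm [-0.7 -0.8  2.6] turn -0.4
```

Lift: lock centre goes from 44 mm to ~184 mm.

Emit:
{"fn": "send_rows", "kwargs": {
  "moves": [0,0,-5,0,0,0,-12,0,0,0,-20,0,0,0,-30,0,0,0,-42,0,0,0,-55,0,0,0,-70,0,0,0,-85,0]
}}

```text
clock: 20.58
tcp_pos: [0.5499, -0.1132, 0.152]
orientation: [2.632, 1.714, 0.001]
contact_force: [0.4, 0.7, -4.3]
grip_width: 0.0345
```

Emit:
{"fn": "send_rows", "kwargs": {
  "moves": [0,0,-14,0,0,0,-28,0,0,0,-40,0,0,0,-50,0,0,0,-55,0,0,0,-55,0,0,0,-55,0,0,0,-55,0]
}}

```text
clock: 21.58
tcp_pos: [0.5496, -0.1131, 0.2053]
orientation: [-2.632, -1.714, 0.001]
contact_force: [1.0, 0.0, -4.6]
grip_width: 0.0342
```

```bash
python3 -c "
from h import *
delta(None); st(); s=grab('scene','s6'); t=grab('top','t6'); x0,y0=180,160
c=cv2.resize(s['img'][y0:y0+120,x0:x0+130],(650,600),interpolation=cv2.INTER_CUBIC)
cv2.imwrite('pics/z7.png',c[:,:,::-1])"
```

```text
clock 21.57 tcp [ 0.5496 -0.1131  0.2053] yaw 66.15 z [-0.001 -0.    -1.   ] hol [0.0004 0.0005] F [ 1.   0.  -4.6] w 0.0342 j [-0.49  0.39  0.75  1.9  -0.32  0.98 -0.02]
clock 21.575
joints [-0.4899  0.3895  0.7487  1.8955 -0.3165  0.9787 -0.0151]
qvel [-0.0004 -0.0005  0.0014 -0.0013  0.0012  0.0013  0.0004]
tau [-1.23000e-02 -4.26996e+01  9.03370e+00 -2.64222e+01  8.00000e-03
  5.86000e-02  5.00000e-04]
tcp_pos [ 0.5496 -0.1131  0.2053]
orientation [-2.6321e+00 -1.7143e+00  1.2000e-03]
contact_force [ 1.0282e+00  2.5000e-03 -4.5870e+00]
moment [ 0.0458 -0.0506  0.1019]
grip_width 0.0342
```

View pics/z7.png

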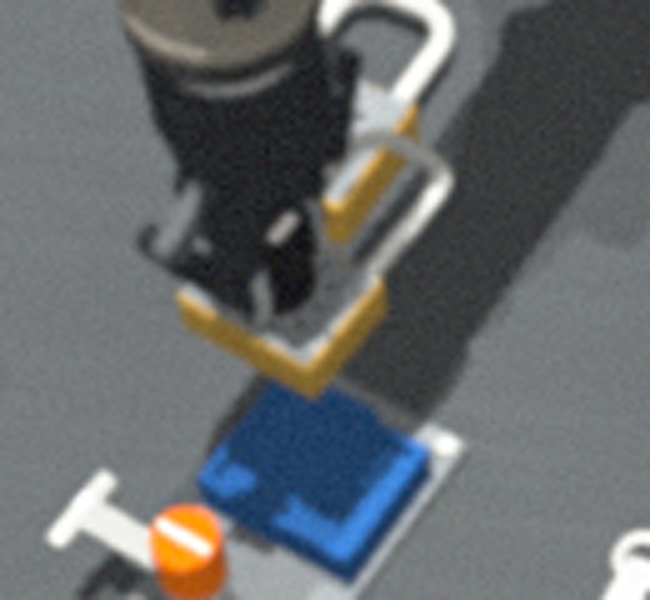

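```bash
python3 -c "
from h import *
s=load('s6')
for z in(.15,.197,.22): print(z,((proj(s,[hp(.03,-.038,z),hp(.03,.038,z),hp(-.03,.038,z),hp(-.1045,0,z-.014)])-[180,160])*5).round(0).tolist())
delta(None); r.hand_in()"
```

```text
0.15 [[186.0, 351.0], [319.0, 422.0], [391.0, 328.0], [412.0, 202.0]]
0.197 [[171.0, 296.0], [308.0, 367.0], [382.0, 273.0], [405.0, 145.0]]
0.22 [[163.0, 267.0], [303.0, 340.0], [378.0, 244.0], [401.0, 116.0]]
clock 21.68 tcp [ 0.5497 -0.1132  0.2055] yaw 66.15 z [-0.001 -0.    -1.   ] hol [0.0005 0.0005] F [ 0.1  0.8 -5.2] w 0.034 j [-0.49  0.39  0.75  1.9  -0.32  0.98 -0.02]
the job is handed in; nothing more can be done
```

The job is handed in at about 21.7 s of the 72 s allowed. The verdict is not reported.

**What I did**
- **Clamp:** I pressed the knob down and turned it about 89° counterclockwise. The later pictures show the arm fully off the lock.
- **Dial:** I turned it 90° clockwise (three notches). After I let go, the picture showed the white line at the red mark.
- **Shackle:** I pulled it about 22 mm, until the force rose with no further movement. The lock was still in its seat in the picture afterwards.
- **Lift:** I gripped the dial with 60 N and raised the lock 139 mm.

**Last checks**
- **Height and level:** The lock's case corners and shackle bar in the last camera image fit a level lock, top face near 0.197 m, so its centre is about 0.183 m up and the shackle is still out.
- **Grip:** The fingers are 34 mm apart on the dial, the wrist carries about 5 N (roughly the lock's weight), and the arm is still.
- **Clamp and bystanders:** The clamp arm is off the lock in the last picture. I moved none of the bystanders and saw no contact with them, but I did not measure their positions at the end.

No check failed. The only disagreement was that the gripper read about 2 mm narrower than the stated knob, dial and bar sizes.

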